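# Lock a fresh humidity cartridge into a museum plinth

## Robot

A 6-joint arm with a two-finger parallel gripper is mounted at the origin on the work surface. World frame = base frame: x ahead of the robot, y to its left, z up, the work surface at z = 0. Lengths are in m, angles in rad, forces in N, time in s.
With the tool pointing down it reaches from about 0.275 to 0.875 m from the base axis. Payload 12.5 kg.
Tool frame: the origin (TCP) lies at the very end of the fingers, on their centre line; the grasp point (between the pads) lies 19 mm behind it; z points along the fingers, y is the line along which they close (so a half turn about z gives the same grasp; the last joint's range is limited). The gripper opens to 85 mm and grips with 20 to 120 N. Pads are 22 mm wide; open, the fingers measure 114 mm over their backs; the gripper's body (76 mm by 85 mm) begins 54 mm behind the grasp point. The pads swing forward as they close: fully open they stand 13 mm farther back than shut.
Start: joints at [-1.2, 0.351, 1.652, -0, 1.139, -0.085], TCP at [0.242, -0.494, 0.231] pointing down, gripper open.
Joint ranges: [-2.75, 2.75], [-0.79, 2.1], [0.01, 2.65], [-1.57, 4.71], [0.07, 3.14], [-2.87, 2.87]. Speed limits (rad/s): [2.22, 2.22, 2.79, 3.14, 3.14, 3.14].

## Interface

Orientations are given as a rotation vector (axis times angle).
In Python, from workcell import bot, vision, eoat gives the robot as it stands (bot), with the cameras (vision) and the gripper (eoat). Calls block until the motion is done:
- bot.movep(position, orientation): joint-space move of the TCP to a pose.
- bot.move_linear(position, rate=0.15, orientation=None): straight line of the TCP; orientation=None keeps the orientation; rate is the mean speed in m/s.
- bot.movej(angles): joint-space move.
- eoat.grip(opening): opening from 0.0 (shut) to 1.0 (fully open); the grip force is fixed at half the most; returns when the fingers have stopped.
- bot.hold(seconds).
- bot.inverse_kinematics(position, orientation): joint angles nearest the present ones, or None.
- vision.get_image(name): name is "scene" or "top" or "wrist"; returns a dict with "image" (384x512x3 uint8, blue, green, red), "depth" (384x512 float32, m along the optical axis (not along the pixel's ray), 0 where there is no reading), "fovy" (degrees; the focal length in pixels is half the picture's height over the tangent of half this angle, whatever the lens; pixels are square), "cx", "cy" (the principal point, pixels), "rvec" (rotation vector, rad) and "tvec" (3), from world to camera coordinates, as OpenCV has them; the wrist camera has in their place "tool_from_camera" (4x4, takes a point from camera to tool coordinates, whose origin is the TCP and whose axes are the flange's). Camera axes: x right, y down, z forward; pixel columns grow to the right and rows downward; lengths in m; the calibration is good to about 2 mm. A picture is of the moment at which its call begins: read the wrist's pose just before it.
A pose or a line that the arm cannot do raises bot.Unreachable and nothing moves.
- bot.hand_in(): hands the job in; it is judged then, once.
Readings, each from a call of its own:
- bot.read_clock(): time.
- bot.read_q(): joint angles.
- bot.read_joint_vel(): joint speeds.
- bot.read_tau(): joint torques, N m.
- bot.read_eef_pos(): TCP position.
- bot.read_eef_rot(): TCP orientation.
- bot.read_force(): force on the tool from outside, world axes, zero at the start.
- bot.read_ft_torque(): the same for the moment, N m.
- bot.read_opening(): opening from 0.0 (shut) to 1.0 (fully open).
- bot.read_finger_force(): force on a finger pad.
Only numpy, scipy, OpenCV 4.12 (cv2) and the standard library are available. Lean on these libraries where they do the work, as an engineer would, in place of code of your own. Each camera call takes 0.05 s, during which the arm holds its last target. There are 200 camera calls.

## Task

The toy museum's display plinth needs its humidity cartridge before it goes back into the glass case. Take the fresh cartridge (the orange one), set its two lugs into the slots of the plinth's metal collar, press it down against the spring and twist it clockwise (seen from above) a quarter turn to the stop so that it stays locked, then let go. Leave the green spent cartridge and the wooden toy horse standing where they are.

Things in the scene. Friction and masses are not known exactly. Their poses are not given: they have to be found in the camera images.
- cartridge_fresh: ORANGE upright cylinder, dia 52, 50 high, 0.2-0.3 kg. Origin: centre of underside, z up. Two white lugs along its +x and -x, flush with the underside: 18 wide (y), 8 thick, reaching 46 from the axis. On top a white grip bar along x: 46 long, 14 wide (y), z = 50 to 80 mm; pinch it across y from above. A half turn leaves it the same. Swaps places with its green twin.
- cartridge_spent: Spent cartridge, to be left alone: same shape and frame as the fresh one, but GREEN. How the lock works: lugs clear the roof once the underside is 14 mm below the socket point (press to 15-18), then turn clockwise under the roof to a stop at about 85 degrees (other way blocked). Released there, the spring holds the underside at 14 mm depth, lugs along the socket's y.
- socket (a point): Centre of the collar's top face, 60 mm above the table, z up. Round fixed collar, dia 122, aluminium top 6 thick (the roof) with a throat of dia 64 and two slots along the socket's +x and -x, 36 wide, reaching 52 from the axis; red lock marks along +y and -y. Inside, 9 mm below the top, a black pad on a spring (4 N to start, 8 N at its 10 mm travel) bears the cartridge's underside.
- toy_horse: Brown wooden horse on a green wheeled board, 100 mm long and high, loose; origin under its centre. To be left alone. It stands about 148 mm to the socket's -y on the same plinth: white, wood top 32 mm above the table, 150 (x) by 278 mm (y), reaching 203 to the socket's -y and 75 to its +y. The plinth is fixed but placed and turned anew each time.

How it is judged:
By the outcome, as a careful person would: the job done as asked, in the order asked, and still so for the second after the job is handed in, with the robot touching nothing.
It also fails if it takes over 42 s, if anything falls off the work surface, if the arm or the gripper's body presses on something with over 40 N, if the wrist force passes 120 N, or if a joint passes its speed limit or range.

## Working session

There is one attempt and no reset: what is moved stays moved. The work goes in short steps, each a Python script; the robot and the scene stay as the last script left them, time stands still between calls to the robot, and variables do not carry over. Pictures are saved under pics/ and viewed, at most 10 in all, crops included, and the job is handed in when it is done.

```bash
mkdir -p pics
python3 - <<'E'
from workcell import bot, vision, eoat
import cv2,pickle,numpy as np
d={}
for n in("scene","top"):
    r=vision.get_image(n);d[n]=r;cv2.imwrite(f"pics/{n}.png",r["image"])
    print(n,r["fovy"],r["cx"],r["cy"],r["rvec"],r["tvec"])
pickle.dump(d,open("d.pkl","wb"))
cv2.imwrite("pics/both.png",cv2.resize(np.vstack([d["scene"]["image"],d["top"]["image"]]),None,fx=.78,fy=.78))
print(bot.read_clock(),bot.read_eef_rot())
E
```

```text
scene 50.85978500730591 254.99405530388273 192.71146522684884 [ 2.50149599  0.60350666 -0.16962601] [-0.48988762 -0.15954539  0.99028172]
top 53.79010774381858 250.35374584449391 185.20364506806519 [ 2.21599428 -2.17217698  0.09222852] [-0.01129425  0.53868891  1.02335953]
0.1 [-3.05935954e+00 -7.09574957e-01  2.60524577e-04]
```

View pics/top.png

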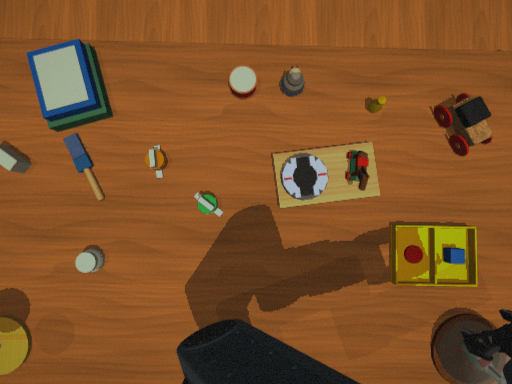

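View pics/scene.png

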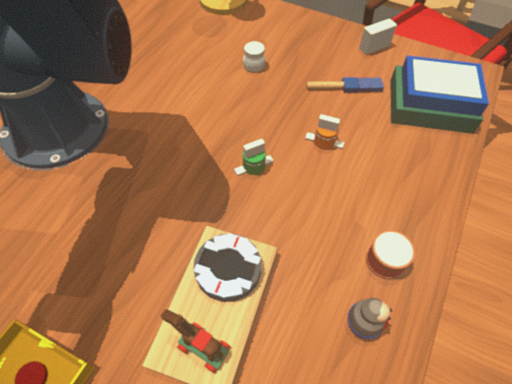

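The top view shows the orange cartridge near (156,160), the green one near (207,203), the collar near (304,177) and the horse near (358,170). In the scene view they are at orange (326,133), green (254,158) and collar (229,266). I'll enlarge these areas to read pixels.

Run:
```python
import cv2,pickle,numpy as np
d=pickle.load(open("d.pkl","rb"))
def c(n,x,y,w,h,s):
    im=cv2.resize(d[n]["image"][y:y+h,x:x+w],None,fx=s,fy=s,interpolation=cv2.INTER_CUBIC)
    for i in range(0,w,10):
        cv2.line(im,(i*s,0),(i*s,5),(0,255,255),1); cv2.putText(im,str(x+i),(i*s,14),0,.3,(0,255,255))
    for i in range(0,h,10):
        cv2.line(im,(0,i*s),(5,i*s),(0,255,255),1); cv2.putText(im,str(y+i),(6,i*s+4),0,.3,(0,255,255))
    return im
a=np.hstack([c("top",132,138,50,40,8),c("scene",302,110,50,40,8)])
b=np.hstack([c("top",264,147,80,56,5),c("scene",190,230,80,56,5)])
cv2.imwrite("pics/crop.png",np.vstack([a,b]))
```

```text
(no output)
```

View pics/crop.png

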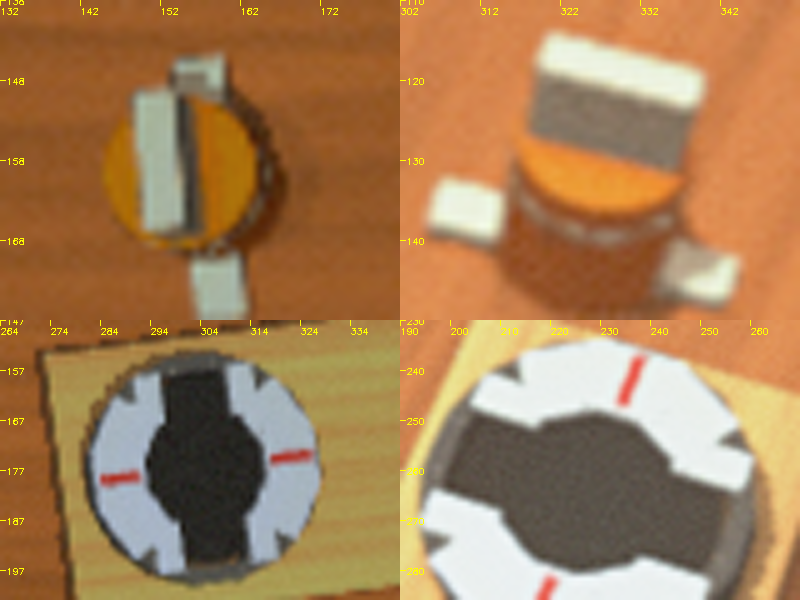

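The crop shows the orange bar top, with centre at top px ≈(151.5,157.7) and scene px ≈(329.2,118.3), and the red marks on both sides of the collar. I'll triangulate both points.

```bash
cat > h.py <<'E'
import cv2,pickle,numpy as np
from scipy.spatial.transform import Rotation as R
def cam(r):
    f=192/np.tan(np.radians(r["fovy"])/2)
    return np.array([[f,0,r["cx"]],[0,f,r["cy"]],[0,0,1.]]),R.from_rotvec(r["rvec"]).as_matrix(),np.array(r["tvec"])
def ray(r,p):
    K,M,t=cam(r); return -M.T@t, M.T@np.linalg.solve(K,[p[0],p[1],1.])
def atz(r,p,z):
    o,v=ray(r,p); return o+v*(z-o[2])/v[2]
def tri(rp):
    A=np.zeros((3,3));b=np.zeros(3);L=[ray(r,p) for r,p in rp]
    for o,v in L:
        v=v/np.linalg.norm(v);P=np.eye(3)-np.outer(v,v);A+=P;b+=P@o
    x=np.linalg.solve(A,b)
    return x,[np.linalg.norm(np.cross(x-o,v/np.linalg.norm(v))) for o,v in L]
E
python3 - <<'E'
from h import *
d=pickle.load(open("d.pkl","rb"));T,S=d["top"],d["scene"]
t8=lambda x,y:(132+x/8-.44,138+y/8-.44)
s8=lambda x,y:(302+(x-400)/8-.44,110+y/8-.44)
t5=lambda x,y:(264+x/5-.4,147+(y-320)/5-.4)
s5=lambda x,y:(190+(x-400)/5-.4,230+(y-320)/5-.4)
np.set_printoptions(precision=4,suppress=True)
print("bar",tri([(T,t8(158.5,161)),(S,s8(621,70))]))
for f,r,z,a,b in((t8,T,.08,(153,91.5),(164,231)),(s8,S,.08,(541.5,50),(700,90)),(t5,T,.06,(102,480),(311,456)),(t5,T,.06,(140,477),(272,459)),(s5,S,.06,(624,405),(552,578))):
    p,q=atz(r,f(*a),z),atz(r,f(*b),z);print((p+q)/2,np.linalg.norm(p-q),np.degrees(np.arctan2(*(q-p)[1::-1])))
print("sock",tri([(T,t5(206.2,467.8)),(S,s5(588,491.5))]))
print("horse",atz(T,(358,170),.08))
# depth checks
for r,p in((T,t8(158.5,161)),(S,s8(621,70)),(T,t5(150,440)),(S,s5(700,420))):
    u,v=map(round,p);K,M,t=cam(r);z=r["depth"][v,u];print(z,M.T@(np.linalg.solve(K,[u,v,1.])*z-t))
E
```

```text
bar (array([0.6018, 0.2583, 0.0825]), [np.float64(0.0014806544558690845), np.float64(0.001480654455869214)])
[0.6007 0.2582 0.08  ] 0.04570800357280552 -173.4209678725455
[0.6024 0.2616 0.08  ] 0.04547321898611735 7.864718372888902
[ 0.5629 -0.1442  0.06  ] 0.11204258891236463 -82.2496286952414
[ 0.5629 -0.1439  0.06  ] 0.07096857801510208 -81.03685677404526
[ 0.5644 -0.1401  0.06  ] 0.07148021480867821 -82.31478758949986
sock (array([ 0.5639, -0.1427,  0.0626]), [np.float64(0.0014881037744579515), np.float64(0.0014881037744578567)])
horse [ 0.5801 -0.2796  0.08  ]
0.9848119 [0.6005 0.2602 0.0759]
0.9060764 [0.6017 0.2627 0.0796]
1.0119256 [ 0.5769 -0.1159  0.0528]
0.74787456 [ 0.589  -0.0981  0.0615]
```

Both cameras give sensible heights: bar top 82 mm and collar top 62 mm. In the horizontal plane they differ by about 3 mm. I'll refine with the wrist camera, first over the socket and then over the cartridge.

```bash
cat >> h.py <<'E'
def ori(deg): return (R.from_euler('z',deg,degrees=True)*R.from_euler('x',180,degrees=True)).as_rotvec()
def wrist(bot):
    p=np.array(bot.read_eef_pos());Rt=R.from_rotvec(bot.read_eef_rot()).as_matrix();r=vision.get_image("wrist")
    W=np.eye(4);W[:3,:3]=Rt;W[:3,3]=p;C=np.linalg.inv(W@np.array(r["tool_from_camera"]))
    r["rvec"]=R.from_matrix(C[:3,:3]).as_rotvec();r["tvec"]=C[:3,3];return r
E
python3 - <<'E'
from h import *
from workcell import bot, vision, eoat
np.set_printoptions(precision=3,suppress=True)
for a in(7.5,187.5):
  for p,y in(([.601,.26,.15],a),([.564,-.142,.2],a+.5),([.564,-.142,.1],a-44),([.564,-.142,.1],a-90)):
    print(a,y,bot.inverse_kinematics(p,ori(y)))
r=vision.get_image("wrist");print(np.array(r["tool_from_camera"]),r["fovy"],r["cx"],r["cy"])
E
```

```text
7.5 7.5 [0.337 0.623 1.431 0.    1.088 1.777]
7.5 8.0 [-0.327  0.441  1.6   -0.     1.101  1.104]
7.5 -36.5 [-0.327  0.569  1.674 -0.     0.899  1.881]
7.5 -82.5 [-0.327  0.569  1.674 -0.     0.899  2.684]
187.5 187.5 [ 0.337  0.623  1.431  0.     1.088 -1.364]
187.5 188.0 [-0.327  0.441  1.6    0.     1.101 -2.037]
187.5 143.5 [-0.327  0.569  1.674  0.     0.899 -1.26 ]
187.5 97.5 [-0.327  0.569  1.674 -0.     0.899 -0.458]
[[-0.    -0.955 -0.297  0.076]
 [ 1.    -0.     0.001 -0.001]
 [-0.001 -0.297  0.955 -0.143]
 [ 0.     0.     0.     1.   ]] 61.65094741779289 254.70835119609777 187.88449231822446
```

Run:
```python
from h import *
from workcell import bot, vision, eoat
d={}
for n,p,y in(("ws",[.564,-.142,.22],188),("wc",[.601,.26,.22],187.5)):
    bot.movep(p,ori(y));d[n]=wrist(bot);print(bot.read_clock(),bot.read_eef_pos())
pickle.dump(d,open("w.pkl","wb"))
cv2.imwrite("pics/w.png",np.hstack([cv2.resize(d[n]["image"][60:360,110:410],None,fx=1.333,fy=1.333) for n in d]))
```

```text
1.9417 [ 0.56379736 -0.1427075   0.22001439]
3.4833 [0.60140679 0.258735   0.22005337]
```

View pics/w.png

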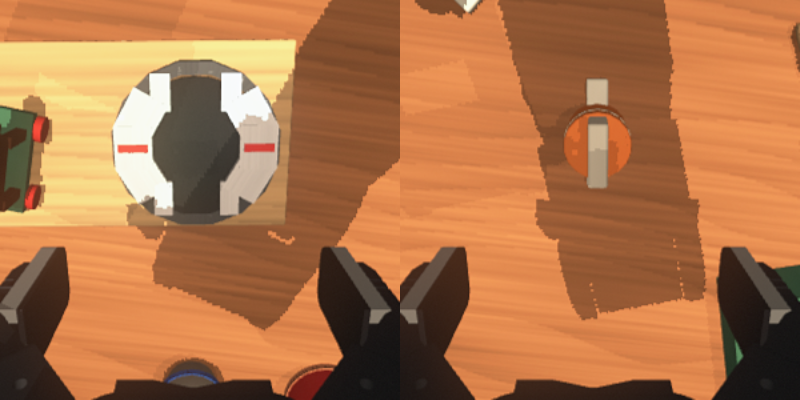

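The wrist views show the collar centred at about (196,148) in the left half and the orange bar at about (597,150) in the right half. I'll enlarge them.

Run:
```python
from h import *
d=pickle.load(open("w.pkl","rb"))
a=cv2.resize(d["ws"]["image"][100:230,190:325],None,fx=3,fy=3,interpolation=cv2.INTER_CUBIC)
b=cv2.resize(d["wc"]["image"][115:205,230:285],None,fx=6,fy=6,interpolation=cv2.INTER_CUBIC)
o=np.zeros((540,735,3),np.uint8);o[:390,:405]=a;o[:,405:735]=b
cv2.imwrite("pics/w2.png",o)
```

```text
(no output)
```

View pics/w2.png

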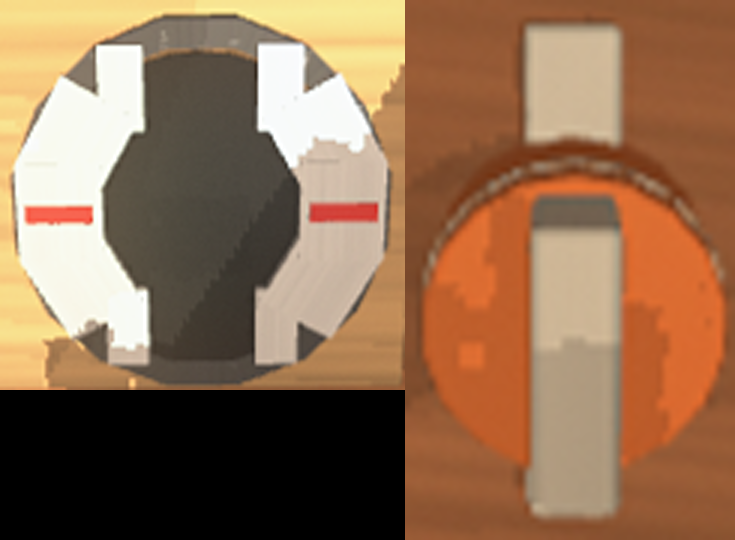

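The enlarged view shows the red marks level at about y=213 px, with the collar centre at (201,213). The bar top's ends are at (576,228) and (573,516). Now the positions.

Run:
```python
from h import *
np.set_printoptions(precision=4,suppress=True)
d=pickle.load(open("w.pkl","rb"));e=pickle.load(open("d.pkl","rb"));T,S=e["top"],e["scene"]
s=lambda x,y:(190+x/3-.33,100+y/3-.33)
c=lambda x,y:(230+(x-405)/6-.42,115+y/6-.42)
for r,z,a,b in((d["ws"],.06,s(25,214),s(378,212)),(d["ws"],.06,s(93,214),s(309,212)),(d["wc"],.08,c(576,228),c(573,516)),(d["wc"],.008,c(573,26),c(573,143))):
    p,q=atz(r,a,z),atz(r,b,z);print((p+q)/2,p,q,np.linalg.norm(p-q),np.degrees(np.arctan2(*(q-p)[1::-1])))
print(tri([(d["ws"],s(201.3,213)),(T,(304.84,176.16)),(S,(227.2,263.9))]))
print(tri([(d["wc"],c(574.5,370)),(T,(151.37,157.7)),(S,(329.2,118.3))]))
for r,p in((d["wc"],c(574.5,370)),(d["ws"],s(60,250)),(d["ws"],s(340,250))):
    u,v=map(round,p);K,M,t=cam(r);z=r["depth"][v,u];print(M.T@(np.linalg.solve(K,[u,v,1.])*z-t))
```

```text
[ 0.5643 -0.1401  0.06  ] [ 0.5725 -0.1967  0.06  ] [ 0.5561 -0.0835  0.06  ] 0.11429988727294299 98.23534527083157
[ 0.5643 -0.1402  0.06  ] [ 0.5694 -0.1748  0.06  ] [ 0.5592 -0.1056  0.06  ] 0.06994158499475808 98.44738737240267
[0.6028 0.2623 0.08  ] [0.5803 0.2595 0.08  ] [0.6253 0.2651 0.08  ] 0.04539957229893886 7.005657944287364
[0.5679 0.258  0.008 ] [0.5574 0.2566 0.008 ] [0.5784 0.2594 0.008 ] 0.021139673435533354 7.568692539834574
(array([ 0.5638, -0.1418,  0.0621]), [np.float64(0.0016075372573069269), np.float64(0.0021033519787556684), np.float64(0.0011979586083493711)])
(array([0.6018, 0.2607, 0.0796]), [np.float64(0.0015118841563316113), np.float64(0.0025305280564572644), np.float64(0.0012050885519364937)])
[0.6015 0.2623 0.0808]
[ 0.5829 -0.1839  0.0602]
[ 0.5701 -0.0936  0.061 ]
```

Wrist and scene agree within 1 mm, so I'll use those values for the grasp.

Run:
```python
from h import *
from workcell import bot, vision, eoat
np.set_printoptions(precision=4,suppress=True)
o=ori(187.3)
eoat.grip(.6)
bot.movep([.6024,.2618,.12],o);bot.hold(.2);print(bot.read_eef_pos())
bot.move_linear([.6024,.2618,.056],rate=.08);bot.hold(.2);print(bot.read_eef_pos(),bot.read_force())
eoat.grip(0);print(bot.read_opening(),bot.read_finger_force(),bot.read_eef_pos(),bot.read_force())
bot.move_linear([.6024,.2618,.20],rate=.15,orientation=ori(188.3))
bot.movep([.5640,-.1407,.20],ori(188.3));bot.hold(.3)
print(bot.read_eef_pos(),bot.read_opening(),bot.read_force(),bot.read_clock())
r=wrist(bot);pickle.dump(r,open("g.pkl","wb"));cv2.imwrite("pics/g.png",r["image"])
```

```text
[0.6035 0.2622 0.1224]
[0.6026 0.2619 0.0565] [-1.0591 -0.0298  0.2412]
0.1500940036964771 59.16797697544098 [0.6026 0.2619 0.0563] [-0.6573  1.317   2.2667]
[ 0.5642 -0.1402  0.2   ] 0.14874041445787442 [ 0.3257  0.483  -3.3906] 9.0833
```

View pics/g.png

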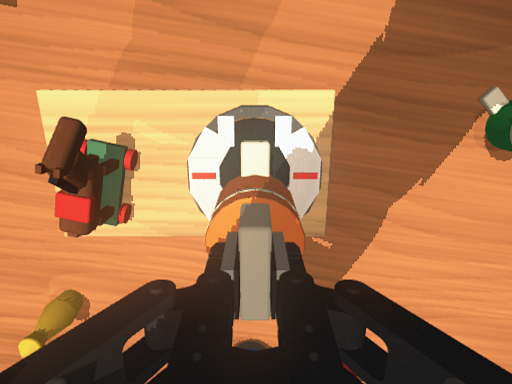

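The cartridge is held square. Its visible lug at about (256,158) lies in line with the collar slot, centred at x≈255. Next is inserting in stages with force checks.

Run:
```python
from h import *
from workcell import bot, vision, eoat
np.set_printoptions(precision=4,suppress=True)
x,y=.5640,-.1407
bot.move_linear([x,y,.125],rate=.12,orientation=ori(188.3));bot.hold(.3);f0=np.array(bot.read_force());print(bot.read_eef_pos(),f0)
for z in(.116,.110,.105,.102,.0997):
    bot.move_linear([x,y,z],rate=.03);bot.hold(.15)
    f=np.array(bot.read_force())-f0;print(z,bot.read_eef_pos(),f,bot.read_opening())
    if abs(f).max()>18: print("stop");break
print(bot.read_clock())
```

```text
[ 0.5642 -0.1408  0.1255] [-0.705   0.4443 -2.4756]
0.116 [ 0.5641 -0.1407  0.1161] [ 1.0951 -0.961   0.1629] 0.1515707658080412
0.11 [ 0.5641 -0.1407  0.1101] [ 0.93   -0.6437 -1.0095] 0.1511139878181376
0.105 [ 0.5644 -0.1408  0.1053] [ 2.6303 -1.0046  3.7936] 0.1464233194288649
0.102 [ 0.5642 -0.1408  0.1021] [ 2.8927 -0.6105  4.6267] 0.1509324952852262
0.0997 [ 0.5641 -0.1407  0.0998] [ 2.9953 -1.4184  5.8558] 0.14890025609546248
12.575
```

The force matches the spring, so the lugs are in and the cartridge is 16.5 mm deep. Now the clockwise twist.

Run:
```python
from h import *
from workcell import bot, vision, eoat
np.set_printoptions(precision=3,suppress=True)
p=[.5640,-.1407,.0997]
t0=np.array(bot.read_ft_torque());q0=np.array(bot.read_q());q=q0.copy()
for a in(8,20,35,50,65,76,81,84,86,88):
    q=q0.copy();q[5]+=np.radians(a);bot.movej(q);bot.hold(.1)
    t=np.array(bot.read_ft_torque())-t0
    yaw=np.degrees(np.arctan2(*R.from_rotvec(bot.read_eef_rot()).as_matrix()[1::-1,0]))
    print(a,yaw%360,t,np.array(bot.read_force()),bot.read_eef_pos(),bot.read_opening())
    if abs(t[2])>.8: break
print(bot.read_clock())
```

```text
8 180.50391653996817 [ 0.11   0.504 -0.035] [0.14  0.651 4.163] [ 0.564 -0.141  0.1  ] 0.15067230263977396
20 168.57469411081664 [ 0.044  0.483 -0.016] [0.424 0.986 3.893] [ 0.564 -0.141  0.1  ] 0.15416162692266103
35 153.57401133614607 [0.029 0.466 0.043] [0.147 0.263 3.8  ] [ 0.564 -0.141  0.1  ] 0.15081083595402284
50 138.57723047226904 [0.099 0.495 0.009] [ 0.336 -0.071  4.151] [ 0.564 -0.141  0.1  ] 0.15108864266183644
65 123.5779521882285 [ 0.138  0.503 -0.05 ] [ 0.33  -0.58   4.443] [ 0.564 -0.141  0.1  ] 0.14923108661204032
76 112.59169023278652 [0.07  0.464 0.011] [ 0.633 -0.682  4.734] [ 0.564 -0.141  0.1  ] 0.1486271889071222
81 107.51285088588905 [ 0.107  0.536 -0.027] [ 0.624 -0.49   3.489] [ 0.564 -0.141  0.1  ] 0.15088161714945905
84 104.42653364300884 [ 0.066  0.491 -0.017] [-0.58   0.061  3.826] [ 0.564 -0.141  0.1  ] 0.15120132444611298
86 102.36426835381818 [ 0.059  0.499 -0.048] [0.384 0.012 4.079] [ 0.564 -0.141  0.1  ] 0.15010253514764835
88 100.36430643603241 [0.051 0.296 0.122] [0.359 0.015 3.694] [ 0.564 -0.141  0.1  ] 0.15526126766271592
16.525
```

Run:
```python
from h import *
from workcell import bot, vision, eoat
np.set_printoptions(precision=3,suppress=True)
q0=np.array(bot.read_q())
for a in(1,2,3):
    q=q0.copy();q[5]+=np.radians(a);bot.movej(q);bot.hold(.15)
    t=np.array(bot.read_ft_torque());print(a,t,bot.read_force(),bot.read_opening())
    if abs(t[2])>1: break
p=np.array(bot.read_eef_pos())
bot.move_linear([.5640,-.1407,.1022],rate=.02);bot.hold(.3);print(bot.read_eef_pos(),bot.read_force())
eoat.grip(.45);bot.hold(.2)
bot.move_linear([.5640,-.1407,.22],rate=.15);bot.hold(.3)
r=wrist(bot);pickle.dump(r,open("f.pkl","wb"));cv2.imwrite("pics/f.png",r["image"]);print(bot.read_clock(),bot.read_eef_rot())
```

```text
1 [-0.009 -0.143  0.512] [ 0.909 -0.25   3.201] 0.14871504332295185
2 [ 0.032 -0.141  0.961] [ 1.643 -0.244  2.761] 0.1476742533823956
3 [ 0.076 -0.127  1.337] [ 1.695 -0.529  3.479] 0.14986668461501404
[ 0.564 -0.141  0.102] [ 3.293 -0.015 -0.942]
20.1417 [2.074 2.36  0.   ]
```

View pics/f.png

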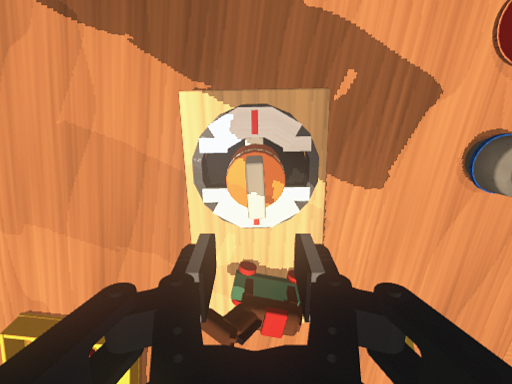

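The cartridge sits in the collar with the bar along the red marks (bar at (255,185), marks at (254,121) and (256,222)). I'll check its height, and check that the horse and green cartridge haven't moved.

Run:
```python
from h import *
from workcell import bot, vision, eoat
r=pickle.load(open("f.pkl","rb"));K,M,t=cam(r)
P=lambda u,v:M.T@(np.linalg.solve(K,[u,v,1.])*r["depth"][v,u]-t)
print("bar",P(254,185),"roof",P(235,125),P(280,125))
a,b=atz(r,(255,157),.126),atz(r,(256.5,217),.126);print("yaw",np.degrees(np.arctan2(*(b-a)[1::-1])))
bot.move_linear([.45,-.1407,.3],rate=.2)
S0=pickle.load(open("d.pkl","rb"))["scene"]["image"];s=vision.get_image("scene")["image"]
cv2.imwrite("pics/end.png",np.hstack([x[120:384,130:370] for x in(S0,s)]));print(bot.read_clock())
```

```text
bar [ 0.56245086 -0.13538604  0.12753489] roof [ 0.53996629 -0.09999796  0.06071478] [ 0.58127652 -0.0945642   0.06161896]
yaw -81.22160773742002
21.0417
```

View pics/end.png

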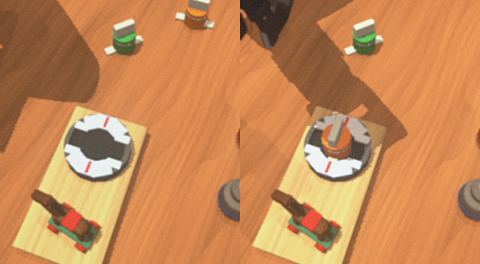

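The horse and the green cartridge haven't moved. The bar top is at 127 mm (126 expected when locked), and it lies along the lock marks. Handing in.

```bash
python3 -c "
from workcell import bot, vision, eoat
print(bot.hand_in())"
```

```text
the job is handed in; nothing more can be done
None
```

The orange cartridge is pressed in, turned clockwise to the stop, locked and released; the green cartridge and the horse were left where they stood, and the job was handed in at about 21 s of the 42 s allowed.

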